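# Set the cooker to simmer and leave it under its inner lid

## Task

Put the peaches on to simmer: turn the cooker's dial clockwise until its pointer stands at the one long mark, then pick up the nested pair of lids together by the inner lid's round knob, which sticks up through the outer lid's collar, lower the pair gently onto the pot without dropping it, and let go. Then take hold of the outer lid by its collar and lift it alone, straight up, about a hand's width clear, so that the inner lid stays closed on the pot undisturbed. Finish while still holding the outer lid level and still above the pot, with the dial still at the mark and the other things left where they stand.

Things in the scene. Friction and masses are not known exactly. Their poses are not given: they have to be found in the camera images.
- cooker: Cooker, fixed: open round steel pot (outer diameter 140, wall 6, rim 115 mm above the worktop, wire ears at 90 mm height on its x and -x sides, 88 mm out from its axis) and a control pod (96 x 88 mm, top 70 mm above the worktop) with the dial on top, its axis 130 mm from the pot's along the cooker's -y. Two peaches lie in the pot, clear of the lid. Origin under the pot's centre, on the worktop.
- pot_mouth (a point): Centre of the pot's mouth, level with its rim (115 mm above the worktop). Closed on the pot, the inner lid has its origin 12 mm below this point.
- dial (a joint): Angle of the dial in rad, grows clockwise seen from above, 0 to 4.712 with stops; stays where left (friction about 0.04 N m). Ten marks every 30 degrees (0.524 rad) round it: a round dot at 0, short thin ticks, and one long broad mark at 2.618, the simmer mark. Starts between 1.15 and 2.05.
- dial_grip (a point): On the dial's axis, at the top of its upright grip bar (98.5 mm above the worktop). The bar is 10 mm thick, 42 long, 20 high, on a round black disc of diameter 50 whose top is 20 mm below this point. The point's x axis runs along the bar towards the pointer.
- dial_pointer (a point): Tip of the pointer, a small nose on one end of the grip bar, 27.5 mm from the dial's axis and 14 mm lower than dial_grip; a thin white line on the bar's top runs towards it.
- simmer_mark (a point): Inner end of the long broad simmer mark, on the pod's top, 30 mm from the dial's axis. It lies at 15 degrees clockwise of the cooker's x axis, seen from above from the dial's axis.
- inner_lid: Inner lid, 0.22 to 0.42 kg: a chamfered plug (diameter 120, 12 mm deep) that enters the pot's 128 mm mouth, under a flange (diameter 140, 10 thick) that rests on the rim, and a plain upright black knob of diameter 24 on its axis, top 87 mm above the origin. Origin: centre of the plug's underside; z up. It starts on the worktop with the outer lid nested over it.
- outer_lid: Outer lid, 0.15 to 0.29 kg, loose on the inner lid's flange: flat cover, diameter 154, 8 mm skirt, dark steel collar (outer diameter 50, inner 38, 32 high) round a central hole. Origin: centre of the skirt's lower edge, 14 mm above the inner lid's; cover's face 13, collar's top 45 mm above it. The inner lid's knob sticks out 28 mm above the collar; the knob carries both lids.
- salt_shaker: Salt shaker with grey top, diameter 44, 90 mm high, bystander; origin under its centre.
- butter: Packet of butter, 73 x 102 x 37 mm, bystander; origin under its centre.
- jam_jar: Jam jar, diameter 66, 90 mm high, bystander; origin under its centre.
- pepper_mill: Wooden pepper mill, diameter 58, 170 mm high, bystander; origin under its centre.
- mug: Green and white mug, 92 x 127 mm with its handle, 93 mm high, bystander; origin under its centre.

How it is judged (in metres and radians):
On the way, in this order (a step that is already met when the one before it is completed fails the run):
1. the dial is turned to the long simmer mark (value of joint dial between 2.478 and 2.758 rad), for 0.2 s.
2. the inner lid is closed on the pot with the outer lid still nested on it, and the knob is let go (z of inner_lid in the frame of pot_mouth between -0.016 and -0.008 m and horizontal distance between inner_lid and pot_mouth below 0.008 m and angle between inner_lid's own z axis and vertical below 0.05 rad and z of outer_lid in the frame of inner_lid between 0.01 and 0.018 m and contact force between the fingers and inner_lid below 0.3 N), for 0.2 s.
At the end, for the whole second after the job is handed in: Dial within 0.14 rad of the mark; inner lid closed on the pot (4 mm in height, 8 mm off centre, 3 degrees), not touched by the fingers; fingers hold the outer lid still and level (0.2 rad), 50 to 196 mm above where it lay, within 50 mm of the pot axis, touching neither inner lid nor cooker (all of step 1 and z of inner_lid in the frame of pot_mouth between -0.016 and -0.008 m and horizontal distance between inner_lid and pot_mouth below 0.008 m and angle between inner_lid's own z axis and vertical below 0.05 rad and z of outer_lid in the frame of inner_lid between 0.064 and 0.21 m and horizontal distance between outer_lid and pot_mouth below 0.05 m and angle between outer_lid's own z axis and vertical below 0.2 rad and linear speed of outer_lid below 0.03 m/s and linear speed of inner_lid below 0.02 m/s and contact force between the fingers and outer_lid above 1 N and contact force between outer_lid and inner_lid below 0.1 N and contact force between outer_lid and cooker below 0.1 N and contact force between the fingers and inner_lid below 0.3 N); the arm keeps its last pose, push and grip.
It fails at once if the lids come apart (more than 12 mm) while the inner lid is not closed on the pot, or the inner lid is lifted or shifted while the outer one is off it (z of outer_lid in the frame of inner_lid above 0.026 m and not (z of inner_lid in the frame of pot_mouth between -0.016 and -0.008 m and horizontal distance between inner_lid and pot_mouth below 0.008 m and angle between inner_lid's own z axis and vertical below 0.05 rad)).
It fails at once if the lids are dropped onto the pot (falling faster than 0.4 m/s just above their seat) (horizontal distance between inner_lid and pot_mouth below 0.03 m and z of inner_lid in the frame of pot_mouth between -0.01 and 0.03 m and linear speed of inner_lid above 0.4 m/s).
It fails at once if a bystander is moved by more than 30 mm or tipped over (distance of any of salt_shaker, butter, jam_jar, pepper_mill, mug from where it was at the start of the episode above 0.03 m or angle between any of salt_shaker, butter, jam_jar, pepper_mill, mug's own z axis and vertical above 0.4 rad).
It also fails if it takes over 70 s, if anything falls off the work surface, if the arm or the gripper's body presses on something with over 40 N, if the wrist force passes 120 N, or if a joint passes its speed limit or range.

## Robot

A 7-joint arm with a two-finger parallel gripper is mounted at the origin on a cart in front of the work surface, level with it; the furniture and walls round the work are solid. World frame = base frame: x ahead of the robot, y to its left, z up, the work surface at z = 0. Lengths are in m, angles in degrees, forces in N, time in s.
With the tool pointing down it reaches from about 0.4 to 0.85 m from the base axis. Payload 6.9 kg.
Tool frame: the origin (TCP) lies midway between the tips of the shut fingers; the grasp point (between the pads) lies 19 mm behind it; z points along the fingers, y is the line along which they close (so a half turn about z gives the same grasp; the last joint's range is limited). The gripper opens to 85 mm and grips with 20 to 120 N. Pads are 22 mm wide; open, the fingers measure 114 mm over their backs; the gripper's body (76 mm by 85 mm) begins 54 mm behind the grasp point. The pads swing forward as they close: fully open they stand 13 mm farther back than shut.
Start: joints at [-58.298, 29.078, -13.613, 85.955, 7.202, 65.827, -8.869], TCP at [0.271, 0.563, 0.231] pointing down, gripper open.
Joint ranges: [-176.47, 176.47], [-13.61, 117.27], [-81.72, 77.17], [0.22, 143.17], [-87.28, 267.28], [10, 112.55], [-165.47, 165.47]. Speed limits (degrees/s): [136.94, 136.94, 180, 180, 180, 180, 180].

## Interface

Orientations are given as a 3x3 rotation matrix whose columns are the frame's x, y, z axes.
In Python, from workcell import arm gives the robot as it stands. The module is installed in compiled form; this text tells all that it offers. Calls block until the motion is done:
- arm.move_pose(position, orientation): joint-space move of the TCP to a pose.
- arm.movel(position, ori=None, rate=0.15, threshold=None): straight line of the TCP; ori=None keeps the orientation; rate is the mean speed in m/s. With threshold (N) it stops when the force on the tool has changed by that much, and returns True; else False.
- arm.goto_joints(angles): joint-space move.
- arm.grip(opening, grip_force=None): finger opening in m; grip_force is the grip in N (None keeps the last); returns when the fingers have stopped.
- arm.sleep(seconds).
- arm.ik(position, orientation): joint angles nearest the present ones, or None.
- arm.observe(): the state.
- arm.snapshot(name): name is "side" or "top"; returns a dict with "frame" (400x640x3 uint8, blue, green, red), "depth" (400x640 float32, m along the optical axis (not along the pixel's ray), 0 where there is no reading), "fx", "fy", "cx", "cy" (pixels), "eye" and "orientation" of the camera in the world. Camera axes: x right, y up, looking along -z (the intrinsics and any distortion apply to the point x, -y, -z); pixel columns grow to the right and rows downward; lengths in m; the calibration is good to about 2 mm. A picture is of the moment at which its call begins.
A pose or a line that the arm cannot do raises arm.IKError and nothing moves.
- arm.hand_in(): hands the job in; it is judged then, once.
The state is a dict: "time": time; "qpos": joint angles; "joint_vel": joint speeds; "joint_efforts": joint torques, N m; "tool_pos": TCP position; "ee_rot": TCP orientation; "force": force on the tool from outside, world axes, zero at the start; "wrist_torque": the same for the moment, N m; "width": finger opening in m; "gripper_force": force on a finger pad.
Only numpy, scipy, OpenCV 4.12 (cv2) and the standard library are available. Lean on these libraries where they do the work, as an engineer would, in place of code of your own. Each camera call takes 0.05 s, during which the arm holds its last target. There are 200 camera calls.

## Working session

There is one attempt and no reset: what is moved stays moved. The work goes in short steps, each a Python script; the robot and the scene stay as the last script left them, time stands still between calls to the robot, and variables do not carry over. Pictures are saved under pics/ and viewed, at most 10 in all, crops included, and the job is handed in when it is done.

```bash
mkdir -p pics
cat > h.py <<'E'
import numpy as np, cv2
from workcell import arm
def snap(n,f=None):
    s=arm.snapshot(n)
    if f: cv2.imwrite('pics/'+f,s['frame'])
    np.savez('pics/'+n+'.npz',**s); return s
def cloud(s):
    d=s['depth']; v,u=np.mgrid[:d.shape[0],:d.shape[1]]
    P=np.stack([(u-s['cx'])/s['fx']*d,-(v-s['cy'])/s['fy']*d,-d],-1)
    return P@np.array(s['orientation']).T+np.array(s['eye'])
def ray(s,u,v,z):
    r=np.array(s['orientation'])@np.array([(u-s['cx'])/s['fx'],-(v-s['cy'])/s['fy'],-1.])
    e=np.array(s['eye']); return e+r*(z-e[2])/r[2]
E
python3 - <<'E'
from h import *
for n in('top','side'):
    s=snap(n,n+'1.png'); print(n,s.keys(),s['fx'],s['fy'],s['cx'],s['cy'],s['eye'],s['orientation'])
    P=cloud(s); print(np.percentile(P[s['depth']>0],[5,50,95],axis=0))
print(arm.observe())
E
```

```text
top dict_keys(['frame', 'depth', 'fx', 'fy', 'cx', 'cy', 'eye', 'orientation']) 507.11980204334117 507.11980204334117 309.0488251796855 199.91842205512683 [ 0.30428853 -0.02435716  1.24834505] [[-0.05334223  0.977618   -0.20351329]
 [-0.99856034 -0.0533737   0.00533797]
 [-0.00564376  0.20350504  0.97905763]]
[[ 0.09016902 -0.48002979 -0.91554316]
 [ 0.5397697  -0.04979161  0.08233851]
 [ 0.705351    0.68319007  0.68601088]]
side dict_keys(['frame', 'depth', 'fx', 'fy', 'cx', 'cy', 'eye', 'orientation']) 430.745057726107 430.745057726107 313.35536827845976 202.06794593032646 [0.52125134 1.03021668 0.582892  ] [[-0.9991264   0.03668713 -0.02001237]
 [-0.03329061 -0.40924085  0.91181887]
 [ 0.02526214  0.91168853  0.41010468]]
[[-0.50193428 -0.49129222 -0.34646501]
 [ 0.5275754   0.26127051  0.17974015]
 [ 0.89436866  0.62700514  0.56735832]]
{'time': 0.1, 'qpos': array([-58.29695119,  29.12070718, -13.60886969,  86.00181292,
         7.20094315,  65.82583659,  -8.8699359 ]), 'joint_vel': array([ 0.08031954, -0.00329784, -0.03250939, -0.1258348 ,  0.02236437,
        0.00735306, -0.0404434 ]), 'joint_efforts': array([-5.11432954e-03, -6.21835399e+01, -2.19511025e+00, -2.50201911e+01,
        1.23746847e-02,  7.87304569e-03,  4.03000752e-05]), 'tool_pos': array([0.27050425, 0.56294755, 0.23052337]), 'ee_rot': array([[-9.01384068e-01,  4.33019995e-01, -6.67969684e-04],
       [ 4.33020510e-01,  9.01382953e-01, -1.41792096e-03],
       [-1.18916401e-05, -1.56733594e-03, -9.99998772e-01]]), 'force': array([-0.70868746,  0.14418163, -0.8475923 ]), 'wrist_torque': array([ 0.04120302, -0.03145714,  0.0688146 ]), 'gripper_force': 0.0, 'width': 0.08544513676843665}
```

View pics/top1.png

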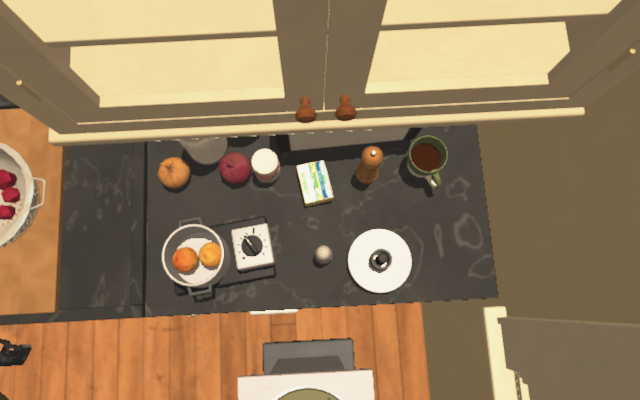

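View pics/side1.png

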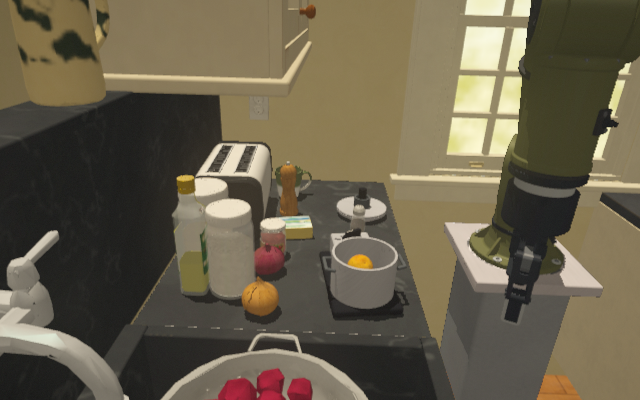

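The top view shows the pot at about (195,255), the pod and dial at (252,246), the nested lids at (380,261) with the knob at (381,259), and the salt shaker at (323,254). The side view agrees. Next I'll measure these and zoom in on the dial.

Run:
```python
from h import *
s=dict(np.load('pics/top.npz')); P=cloud(s); u,v=np.meshgrid(range(640),range(400))
def circ(m,name):
    X=P[m]; A=np.c_[2*X[:,:2],np.ones(len(X))]; b=(X[:,:2]**2).sum(1)
    c=np.linalg.lstsq(A,b,rcond=None)[0]; print(name,m.sum(),c[:2],np.sqrt(c[2]+c[0]**2+c[1]**2),'z',np.median(X[:,2]))
z=P[...,2]
reg=lambda a,b,c,d:(u>=a)&(u<b)&(v>=c)&(v<d)
m=reg(155,235,218,292)&(abs(z-.115)<.008); 
circ(m,'rim')
# rim by ellipse of outer contour in image -> rays
def hull(m,z0,name):
    c=max(cv2.findContours(m.astype(np.uint8),0,cv2.CHAIN_APPROX_NONE)[0],key=cv2.contourArea)
    h=cv2.convexHull(c)[:,0].astype(float)
    W=np.array([ray(s,a,b,z0)[:2] for a,b in h]).astype(np.float32)
    print(name,len(h),cv2.minEnclosingCircle(W),W.min(0),W.max(0),(W.min(0)+W.max(0))/2); return W
m2=reg(340,420,225,298)&(abs(z-.027)<.012)
hull(m2,.027,'cover'); circ(m2,'covermean'); print(P[m2].mean(0))
m3=reg(360,402,240,285)&(z>.078)&(z<.1); print('knob',m3.sum(),P[m3].mean(0),P[m3].min(0),P[m3].max(0))
m4=reg(360,402,240,285)&(z>.05)&(z<.066); print('collar',m4.sum(),P[m4].mean(0))
m5=reg(225,285,215,280)&(abs(z-.07)<.006); W=hull(m5,.07,'pod'); print(cv2.minAreaRect(W),np.median(z[m5]))
m6=reg(225,285,215,280)&(z>.088); print('bar',m6.sum(),P[m6].mean(0),P[m6].max(0))
hull(reg(155,235,218,292)&(abs(z-.115)<.006),.115,'rimhull')
for n,r in dict(salt=(310,338,238,272),mill=(352,388,140,185),mug=(405,450,135,190),butter=(295,336,158,208),jam=(248,284,145,185)).items():
    q=reg(*r)&(z>.03); print(n,P[q].min(0),P[q].max(0))
q=reg(0,640,0,140)&(z>.15); print('cab',np.percentile(P[q],[1,50,99],axis=0))
q=reg(250,600,110,135)&(z>.2);print('cab edge',P[q].min(0),P[q].max(0))
f=s['frame']; a=cv2.resize(f[205:295,150:290],None,fx=5.6,fy=5.6,interpolation=cv2.INTER_CUBIC); cv2.imwrite('pics/z1.png',a)
```

```text
rim 580 [0.4304994  0.23512742] 0.06658940498793116 z 0.11430843069600305
cover 35 ((0.4026953876018524, -0.19211456179618835), 0.07707883417606354) [ 0.32642758 -0.26842102] [ 0.4794324  -0.11600222] [ 0.40293    -0.19221163]
covermean 2913 [ 0.40295585 -0.19264516] 0.0566989192633873 z 0.026747620483553725
[ 0.4019409  -0.19179247  0.02671842]
knob 85 [ 0.40265524 -0.19216207  0.08611198] [ 0.39203478 -0.20513378  0.07841751] [ 0.41305662 -0.18074141  0.09424842]
collar 174 [ 0.40319828 -0.19239689  0.05819708]
pod 17 ((0.4484865665435791, 0.10632851719856262), 0.061979029327631) [0.39710626 0.05780714] [0.49988386 0.15395862] [0.44849506 0.10588288]
((0.4481484591960907, 0.10652279853820801), (0.0958973839879036, 0.08777280151844025), 7.93670654296875) 0.06991969065198933
bar 118 [0.42203563 0.0913506  0.29272652] [0.47097399 0.168225   1.24834505]
rimhull 32 ((0.43024206161499023, 0.23500023782253265), 0.0703827515244484) [0.36172032 0.16562031] [0.49921644 0.304519  ] [0.43046838 0.23506966]
salt [ 0.30428853 -0.07893735  0.03109261] [ 0.43955227 -0.02435716  1.24834505]
mill [ 0.30428853 -0.23237875  0.03015121] [ 0.69601169 -0.02435716  1.24834505]
mug [ 0.30428853 -0.36418523  0.03005018] [ 0.69987924 -0.02435716  1.24834505]
butter [ 0.30428853 -0.09038531  0.03016255] [ 0.65721902 -0.0054519   1.24834505]
jam [ 0.30428853 -0.02435716  0.03007713] [0.68782639 0.11683039 1.24834505]
cab [[ 0.53077475 -0.48029818  0.32005279]
 [ 0.59639528 -0.04588867  0.57840036]
 [ 0.72701612  0.34111952  0.80357806]]
cab edge [ 0.30428853 -0.48224886  0.20073395] [0.66805064 0.06030442 1.24834505]
```

View pics/z1.png

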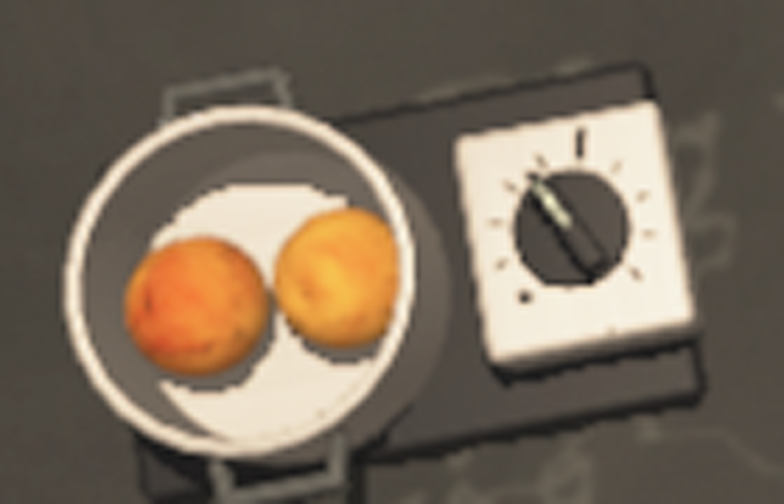

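The crop shows the pointer's white line starting near (535,180), the long mark at (580,143) and the 0 dot at (525,297). The dial therefore needs roughly 40° clockwise. I'll measure the angle and check the IK.

```bash
cat >> h.py <<'E'
POT=np.array([.4305,.2351]); DIAL=np.array([.4483,.1063]); LID=np.array([.4028,-.1922])
YAW=np.radians(7.9)
def R(a): # tool down, tool x at world angle a (rad)
    c,s=np.cos(a),np.sin(a); return np.array([[c,s,0],[s,-c,0],[0,0,-1.]])
MARK=YAW-np.radians(15)
def dialdir(s):
    f=s['frame'].astype(int); P=cloud(s); u,v=np.meshgrid(range(640),range(400))
    W=np.array([[ray(s,a,b,.0985)[:2] for a in range(230,275)] for b in range(225,265)])
    r=np.linalg.norm(W-DIAL,axis=2); g=f[225:265,230:275].sum(2)
    m=(r<.023); w=np.clip(g-250,0,None)*m
    return W,r,g,w
E
python3 - <<'E'
from h import *
s=dict(np.load('pics/top.npz')); W,r,g,w=dialdir(s)
X=W[w>0]-DIAL; ww=w[w>0]; c=(X*ww[:,None]).sum(0)/ww.sum()
C=(X-c).T@((X-c)*ww[:,None]); e=np.linalg.eigh(C)[1][:,1]
print(len(X),c,'centroid dir',np.degrees(np.arctan2(c[1],c[0])),'axis',np.degrees(np.arctan2(e[1],e[0])))
# ends seen by eye in crop
pa,pb=[ray(s,150+x/5.6,205+y/5.6,.0985)[:2] for x,y in((535,180),(570,225))]
print('eye',np.degrees(np.arctan2(*(pa-pb)[::-1])),pa-DIAL,pb-DIAL)
mk=ray(s,150+580/5.6,205+143/5.6,.07)[:2]-DIAL; print('mark',np.degrees(np.arctan2(mk[1],mk[0])),np.linalg.norm(mk),'expected',np.degrees(MARK))
for d in(40,):
  for off in(0,180):
    for a in(d,np.degrees(MARK)):
      q=arm.ik([*DIAL,.083],R(np.radians(a+off))); print(a,off,None if q is None else np.round(q,1))
for a in range(-180,180,45):
    print(a,[None if q is None else np.round(q,0) for q in (arm.ik([*LID,.062],R(np.radians(a))),arm.ik([*POT,.164],R(np.radians(a))))])
E
```

```text
80 [0.01255941 0.00243161] centroid dir 10.957389078403322 axis 105.37213483148673
eye 35.55699426758555 [0.01624088 0.01247297] [-0.00292084 -0.00122373]
mark -5.332759553990512 0.034932682579994705 expected -7.099999999999999
40 0 [-27.9  27.   16.4 121.4 -13.5  33.3 -51.9]
-7.099999999999999 0 [-33.   28.   23.9 121.4 -19.7  34.3 -92.2]
40 180 [-1.00e-01  2.72e+01 -2.31e+01  1.21e+02  1.82e+01  3.51e+01  9.41e+01]
-7.099999999999999 180 [ -8.6  26.2 -10.9 121.1   8.7  33.4  57.2]
-180 [array([ 24.,  27.,  -2., 124.,   2.,  28., 110.]), array([-19.,  22., -17., 111.,   8.,  48.,  49.])]
-135 [array([ 30.,  27., -11., 124.,  11.,  29., 146.]), array([-11.,  23., -28., 111.,  14.,  49.,  88.])]
-90 [array([-17.,  45.,  66., 125., -57.,  50., -94.]), array([ -3.,  25., -40., 111.,  20.,  51., 126.])]
-45 [array([ -6.,  34.,  43., 125., -41.,  36., -69.]), array([  5.,  28., -53., 111.,  28.,  54., 163.])]
0 [array([ -3.,  32.,  37., 125., -36.,  34., -29.]), array([ -50.,   23.,   27.,  112.,  -14.,   48., -106.])]
45 [array([ -3.,  33.,  38., 125., -36.,  34.,  17.]), array([-43.,  22.,  15., 112.,  -8.,  47., -68.])]
90 [array([  0.,  31.,  33., 125., -32.,  32.,  57.]), array([-35.,  21.,   5., 112.,  -2.,  47., -29.])]
135 [array([ 14.,  28.,  13., 125., -12.,  29.,  80.]), array([-27.,  21.,  -6., 111.,   3.,  47.,  10.])]
```

Run:
```python
from h import *
a0=np.radians(36.5+180); a1=MARK+np.pi
arm.grip(.045,40)
arm.move_pose([*DIAL,.24],R(a0))
arm.movel([*DIAL,.13],rate=.15)
print(arm.movel([*DIAL,.083],rate=.04,threshold=8),arm.observe()['tool_pos'],arm.observe()['force'])
arm.grip(0,40); o=arm.observe(); print(o['width'],o['gripper_force'],o['force'],o['time'])
for a in np.linspace(a0,a1,6)[1:]: arm.move_pose([*DIAL,.083],R(a))
o=arm.observe(); print(o['width'],o['force'],o['wrist_torque'],o['tool_pos'],np.degrees(np.arctan2(*o['ee_rot'][1::-1,0]))-180)
arm.sleep(.3); arm.grip(.045)
arm.movel([*DIAL,.2],rate=.15)
T=[*LID,.2]; arm.move_pose(T,R(np.pi)); print(arm.observe()['time'])
s=snap('top'); a=cv2.resize(s['frame'][215:285,215:285],None,fx=7,fy=7,interpolation=cv2.INTER_CUBIC); cv2.imwrite('pics/z2.png',a)
```

```text
False [0.44844521 0.10634666 0.08320531] [ 0.08655619 -0.19327525  0.56759447]
0.008867520558127954 41.88668131828308 [-2.94765768  2.01098576  4.89128556] 4.975
0.009104677687714679 [-4.09416914  1.46006018  7.77210294] [ 0.40873747  0.73622408 -0.06302475] [0.44772201 0.10690726 0.08328448] -6.849919042605734
9.05
```

View pics/z2.png

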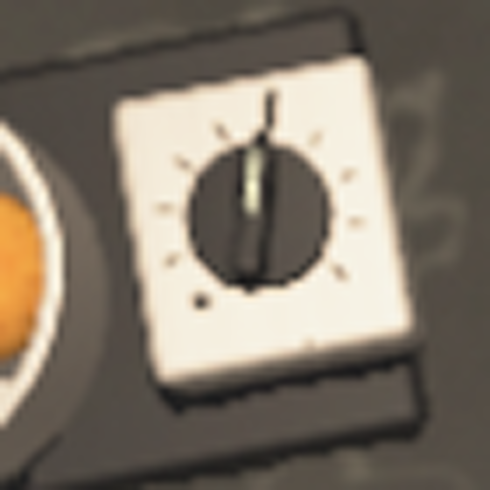

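The pointer nose at about (260,140) lines up with the long mark at (269,115). By ray direction it stands at about −8°, against −7.1° expected, so the dial is set. Now for the lids.

Run:
```python
from h import *
Rt=R(np.pi)
arm.grip(.06,60)
arm.movel([*LID,.11],rate=.15)
print(arm.movel([*LID,.062],rate=.05,threshold=8),arm.observe()['tool_pos'])
arm.grip(0,70); o=arm.observe(); print(o['width'],o['gripper_force'],o['force'])
p=o['tool_pos']; print(p)
arm.movel([p[0],p[1],.10],rate=.05); arm.sleep(.3)
o=arm.observe(); print('lift',o['width'],o['force'],o['wrist_torque'],o['time'])
arm.movel([p[0],p[1],.27],rate=.15); snap('side','s2.png')
```

```text
False [ 0.40296919 -0.19228078  0.06219881]
0.021732452429113824 68.54055498959497 [-1.36393084 -0.32095496  5.95612391]
[ 0.40304791 -0.19253591  0.06240851]
lift 0.022114076569548162 [-0.20371517 -0.14323899 -6.23161968] [-0.02087754 -0.04799651  0.08711882] 12.9
```

View pics/s2.png

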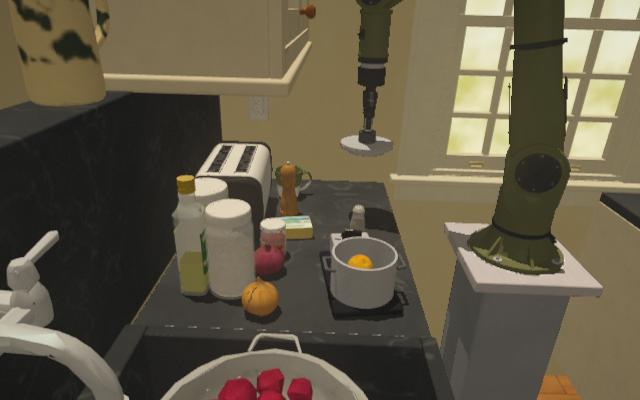

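Both lids hang level from the knob, with the cover at about (367,145). I'll carry them to the pot and lower them.

Run:
```python
from h import *
arm.movel([*POT,.27],rate=.2); arm.sleep(.2)
arm.movel([*POT,.185],rate=.1); arm.sleep(.2)
o=arm.observe(); print(o['tool_pos'],o['force'])
t=arm.movel([*POT,.163],rate=.02,threshold=5)
o=arm.observe(); print(t,o['tool_pos'],o['force'],o['wrist_torque'],o['width'],o['time'])
s=snap('side'); a=cv2.resize(s['frame'][180:320,280:460],None,fx=4,fy=4,interpolation=cv2.INTER_CUBIC); cv2.imwrite('pics/s3.png',a)
```

```text
[0.43077867 0.23528141 0.18555646] [ 0.38655015  0.28982211 -5.9157369 ]
True [0.4303759  0.23498131 0.16544936] [-0.92316516  1.0967709   4.60229651] [-0.01128526  0.07208901 -0.02081745] 0.02153285118663071 18.825
```

View pics/s3.png

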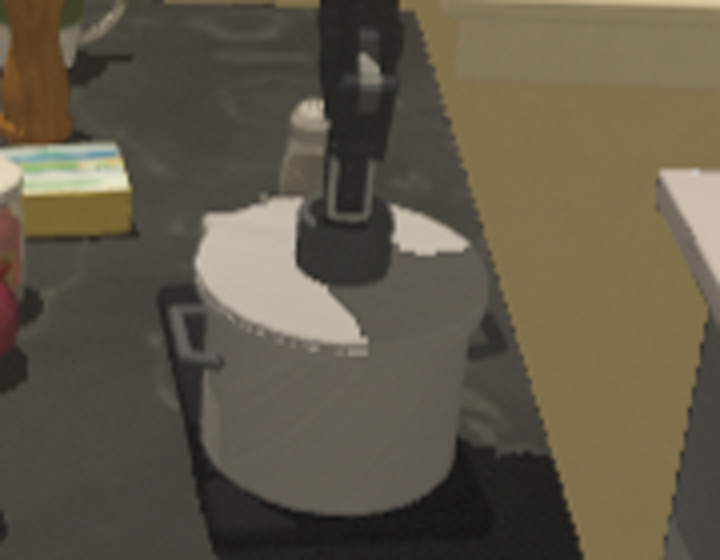

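Contact came at TCP z 0.1654, which is the expected seat height, and the lid sits flat on the rim. I'll release, verify, then take the collar.

Run:
```python
from h import *
p=arm.observe()['tool_pos'][:2]
arm.grip(.05); arm.sleep(.5)
arm.movel([*p,.25],rate=.15); arm.grip(.085)
for n,x in(('side',None),):
    s=snap(n); P=cloud(s)
    c=P[(np.abs(P[...,:2]-POT).max(2)<.085)&(P[...,2]>.12)&(P[...,2]<.205)]
    z=c[:,2]; f=c[(z<.14)]; A=np.c_[f[:,:2]-POT,np.ones(len(f))]; print('cover plane',np.linalg.lstsq(A,f[:,2],rcond=None)[0],f[:,:2].min(0),f[:,:2].max(0))
    k=c[z>.183]; print('knobtop',len(k),k.mean(0) if len(k) else 0, z.max())
q=POT; 
arm.movel([*p,.2],rate=.1)
print(arm.movel([*p,.140],rate=.05,threshold=6))
arm.sleep(.2); o=arm.observe(); print(p,o['tool_pos'],o['force'],o['width'],o['time'])
```

```text
cover plane [-0.00361452 -0.01813026  0.1288278 ] [0.35082651 0.16498466] [0.50312511 0.31508229]
knobtop 67 [0.42790713 0.24034429 0.18738331] 0.19043065763895667
False
[0.43037665 0.23498595] [0.43050432 0.23504661 0.14022575] [-0.69065549  0.17349155  0.6412411 ] 0.0848053788506109 23.175
```

The lid is seated, with the cover at 0.129 and the knob top at 0.190. Next: grip the collar and lift.

Run:
```python
from h import *
arm.grip(0,60); o=arm.observe(); print(o['width'],o['gripper_force'],o['force']); p=o['tool_pos']
arm.movel([p[0],p[1],p[2]+.01],rate=.02); arm.sleep(.2); o=arm.observe(); print(o['width'],o['force'],o['wrist_torque'])
arm.movel([p[0],p[1],p[2]+.1],rate=.05); arm.sleep(.5); o=arm.observe(); print(o['width'],o['gripper_force'],o['force'],o['tool_pos'],o['time'])
s=snap('side'); a=cv2.resize(s['frame'][140:320,270:460],None,fx=3.3,fy=3.3,interpolation=cv2.INTER_CUBIC); cv2.imwrite('pics/s4.png',a)
```

```text
0.048499783283261266 60.92906853184104 [-1.87344679 -0.41056239  7.81258608]
0.04849010938279688 [ 0.87295516 -0.89099823 -2.26186598] [-0.00754655 -0.01498673 -0.02867573]
0.04823722492458814 62.15943583287299 [-1.38442865  0.12517023 -2.72768605] [0.43040233 0.23507444 0.24065681] 26.95
```

View pics/s4.png

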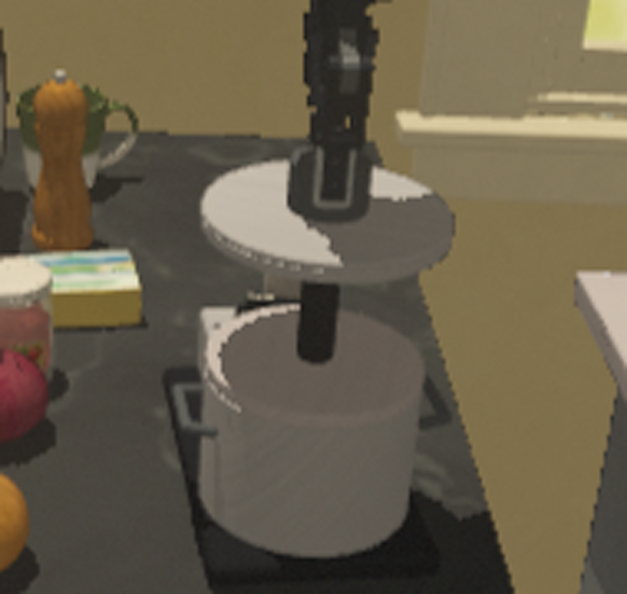

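The outer lid, at about (328,215), hangs level and clear. The inner lid and its knob, at (318,320), stay closed on the pot, so I'm handing in.

```bash
python3 -c "
from workcell import arm
print(arm.hand_in())"
```

```text
the job is handed in; nothing more can be done
None
```

I handed the job in: the dial is at the simmer mark, the inner lid is closed on the pot, and the gripper holds the outer lid level about 100 mm above where it lay. Hand-in returned no verdict, so I don't know the judged result.

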